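# Swing the sleeve board to its working hole

### The job

The sleeve pressing board on the folding table is locked in its parked hole. Pull up the red spring plunger, swing the board counter-clockwise (seen from above) to the hole in the yellow stop plate, and let the plunger snap fully in there so that the board is locked. Leave the iron, the wooden clapper, the spray bottle and the detergent bottle where they are.

Things in the scene. Friction and masses are not known exactly. Their poses are not given: they have to be found in the camera images.
- stand: Grey base plate 200 x 150 x 12 mm, screwed to the table, with a 60 mm column carrying the steel index flange (radius 113 mm, top 100 mm above the table). Origin on the swivel axis at table height; x points along the parked board, z up. The parked hole is on the -x side, 90 mm from the axis.
- swivel_axis (a point): Point on the board's vertical swivel axis, 100 mm above the table, at the flange's top face. A yellow stop plate with the working hole is clamped on the flange wherever the last user wanted it. It reaches from 0.35 rad before its hole to 0.42 rad after it, and is 1 mm higher than the flange. Axes as stand.
- board (a joint): Swivel angle of the board, rad: 0 in the parked hole, growing counter-clockwise from above; hard stop at 0.89. Hub friction about 0.25 N m; about 0.01 rad of play when locked. The working hole lies between 0.48 and 0.70, not known beforehand: feel for it. It is the only other hole. With the plunger let go past 0.1 the pin rides on the plates and drops in by itself when pushed on to the hole.
- board_pad (a point): Point on the middle line of the grey padded board's top face, 172 mm above the table, 200 mm from the swivel axis; x points out along the board. The board reaches from 85 to 452 mm from the axis, is 32 mm thick (underside at 140 mm), 116 mm wide, tapering to 70 mm. Its round hub (80 mm diameter) reaches up to 152 mm. Board, hub and tail turn as one.
- knob (a point): Centre of the plunger's red ribbed knob: upright cylinder, 36 mm diameter, 38 mm tall. Pin seated, this point is 169 mm above the table. It is on the hub's tail, 90 mm from the axis, on the side away from the board, and turns with it. Below the knob: a steel sleeve (32 mm diameter, 14 mm high) on the grey tail (40 mm wide, top at 134 mm).
- plunger (a joint): Lift of the spring plunger, m: 0 with the pin fully in a hole, 0.020 at its upper stop. The pin (12 mm, domed end, in a 14 mm hole) reads 0.013 riding on the flange and 0.014 on the yellow plate. It pulls straight up against a spring of 8 N at 0 to 14 N at 0.020 and springs down when let go. Riding drags with about 3 N; with the hub, it takes about 6 N at the knob to push the board on.
- iron: Steam iron lying flat on its steel sole, 220 x 108 mm, 136 mm high, blue and white. Origin at the middle of its sole, x towards its tip. Bystander, loose.
- clapper: Wooden pressing block (clapper), 200 x 60 x 38 mm, lying on the table below the board's swing. Origin at the middle of its underside, x along its length. Bystander, loose.
- spray_bottle: Trigger spray bottle, 70 mm diameter, 196 mm tall, standing. Origin at the middle of its underside. Bystander, loose.
- detergent: White detergent bottle with orange cap, 84 mm diameter, 200 mm tall, standing. Origin at the middle of its underside. Bystander, loose.

How it is judged:
By the outcome, as a careful person would: the job done as asked, in the order asked, and still so for the second after the job is handed in, with the robot touching nothing.
It also fails if it takes over 48 s, if anything falls off the work surface, if the arm or the gripper's body presses on something with over 40 N, if the wrist force passes 120 N, or if a joint passes its speed limit or range.

### The arm

A 6-joint arm with a two-finger parallel gripper is mounted at the origin on the work surface. World frame = base frame: x ahead of the robot, y to its left, z up, the work surface at z = 0. Lengths are in m, angles in rad, forces in N, time in s.
With the tool pointing down it reaches from about 0.375 to 0.9 m from the base axis. Payload 3.1 kg.
Tool frame: the origin (TCP) lies midway between the tips of the shut fingers; the grasp point (between the pads) lies 19 mm behind it; z points along the fingers, y is the line along which they close (so a half turn about z gives the same grasp; the last joint's range is limited). The gripper opens to 85 mm and grips with 20 to 120 N. Pads are 22 mm wide; open, the fingers measure 114 mm over their backs; the gripper's body (76 mm by 85 mm) begins 54 mm behind the grasp point. The pads swing forward as they close: fully open they stand 13 mm farther back than shut.
Start: joints at [-1.302, 0.527, 1.433, -0, 1.181, -0.178], TCP at [0.271, -0.563, 0.231] pointing down, gripper open.
Joint ranges: [-3.08, 3.08], [-0.75, 2.2], [0.22, 2.44], [-1.43, 4.57], [0, 2.65], [-2.85, 2.85]. Speed limits (rad/s): [2.79, 2.79, 3.14, 3.14, 3.14, 3.14].

### API

Orientations are given as a unit quaternion [x, y, z, w].
In Python, from station import manip gives the robot as it stands.
- The arm moves only by the tool step_arm, never from a script. Its argument "targets" is text: rows parted by semicolons, each of 4 numbers parted by spaces: the shift along the tool's x, y, z in mm, then the turn about the tool's z in degrees. A call has 1 to 12 rows; each row is the pose to reach, as a shift and turn from the pose commanded when the call began, along the tool's axes at that moment; what a row does not reach only later rows make up. A row lasts 1/10 s, in which the tool goes at most 50 mm and 8.59 degrees, less where a joint would pass 70% of its speed; a pose out of reach is approached as far as the arm can. A call with a gripper value outside its range is refused whole. "gripper" is the closure, from 0 (fully open) to 1 (shut), set as the call begins (left out, the last holds). The fingers move at their own pace and stop on an object; "squeeze" is the grip in N (left out, the last holds). Time passes only in rows, so rows that repeat a pose let the fingers close. It gives the time, the measured TCP pose, the force, the opening and the grip force at its end, in the units of the state.
- manip.sense(): the state, without advancing time (a new reading comes with each control period).
- manip.snapshot(name): name is "scene" or "top" or "wrist"; returns the picture (384x512x3 uint8, red, green, blue); there is no depth.
- manip.get_calibration(name): a dict with "fov_y" (degrees; the focal length in pixels is half the picture's height over the tangent of half this angle, whatever the lens; pixels are square), "cx", "cy" (the principal point, pixels), "extrinsics" (4x4, takes a point from camera to world coordinates); the wrist camera has in their place "tool_from_camera" (4x4, takes a point from camera to tool coordinates, whose origin is the TCP and whose axes are the flange's). Camera axes: x right, y down, z forward; pixel columns grow to the right and rows downward; lengths in m; the calibration is good to about 2 mm. A picture is of the moment at which its call begins: read the wrist's pose just before it. get_calibration takes no time and is no camera call.
- manip.sign_off(): hands the job in; it is judged then, once.
Trained networks look in the newest picture that a camera, given by its name, has taken for a name from the list of things; names that differ only in an ending like _2 or _b are one class to them, and where a whole thing is asked for, a point or a joint stands for the part that bears it (a point fixed in the world has none). Each returns a list of dicts, best first, with "p" (0 to 1); they miss things now and then, are a little off and sometimes report something else, mostly with a low value. They report only what shows in the picture. A call takes as long as a camera call.
- manip.recognise(camera, query): "position" ([column, row] in pixels, amid what is visible of it).
- manip.masks_of(camera, query): "pixels" (384x512 bool, what is visible of it) and "position" ([column, row] in pixels, amid what is visible of it).
- manip.mark_of(camera, query): "position" ([column, row] in pixels: a listed point, or the origin of a listed thing).
The state is a dict: "t": time; "q": joint angles; "qd": joint speeds; "tau": joint torques, N m; "tcp_pos": TCP position; "tool_rot": TCP orientation; "force": force on the tool from outside, world axes, zero at the start; "ft_torque": the same for the moment, N m; "finger_gap": opening from 0.0 (shut) to 1.0 (fully open); "gripper_force": force on a finger pad.
Only numpy, scipy, OpenCV 4.12 (cv2) and the standard library are available. Lean on these libraries where they do the work, as an engineer would, in place of code of your own. Each camera call takes 0.05 s, during which the arm holds its last target. There are 200 camera calls.

## Working session

There is one attempt and no reset: what is moved stays moved. The work goes in short steps, Python scripts to look and compute and a tool call to move; the robot and the scene stay as the last step left them, time stands still between calls to the robot, and variables do not carry over. Pictures are saved under pics/ and viewed, at most 10 in all, crops included, and the job is handed in when it is done.

Besides the shell and the picture viewer there is one more tool, called after "Call:" as a command line: name --argument value ..., lists and objects as JSON in quotes. step_arm: Moves the arm, as the interface text tells. Its arguments: {"type":"object","properties":{"targets":{"type":"string"},"gripper":{"type":"number"},"squeeze":{"type":"number"}},"required":["targets"]}

```bash
mkdir -p pics; cat > h.py <<'E'
import numpy as np,cv2
from station import manip
from scipy.spatial.transform import Rotation as R
def cam(n,s=None):
    c=manip.get_calibration(n)
    if 'extrinsics' in c: T=np.array(c['extrinsics'])
    else:
        W=np.eye(4);W[:3,:3]=R.from_quat(s['tool_rot']).as_matrix();W[:3,3]=s['tcp_pos'];T=W@np.array(c['tool_from_camera'])
    f=192/np.tan(np.radians(c['fov_y'])/2)
    return T,f,c['cx'],c['cy']
def atz(n,px,z,s=None):
    T,f,cx,cy=cam(n,s)
    d=T[:3,:3]@np.array([(px[0]-cx)/f,(px[1]-cy)/f,1]);o=T[:3,3]
    return (o+d*(z-o[2])/d[2]).round(4)
E
python3 - <<'E'
from h import *
s=manip.sense();print(s['t'],s['tcp_pos'],s['tool_rot'],s['finger_gap'])
ims=[]
for n in('scene','top'):
    im=manip.snapshot(n);ims.append(im)
    for q,z in(('knob',.169),('swivel_axis',.1),('board_pad',.172),('stand',0),('iron',0),('clapper',0),('spray_bottle',0),('detergent',0)):
        for r in manip.mark_of(n,q)[:2]: print(n,q,round(r['p'],2),np.round(r['position']),atz(n,r['position'],z))
for n,im in zip('ab',ims): cv2.imwrite(f'pics/{n}.png',im[:,:,::-1])
E
```

```text
0.0 [ 0.27043898 -0.56265467  0.23032113] [ 9.75036489e-01  2.22041965e-01 -3.87658919e-05 -1.09952561e-03] 0.9975714608753778
scene knob 0.42 [272. 184.] [0.5577 0.0723 0.169 ]
scene swivel_axis 0.81 [253. 213.] [ 0.6038 -0.0098  0.1   ]
scene board_pad 0.66 [208. 263.] [ 0.711  -0.1843  0.172 ]
scene stand 0.65 [251. 218.] [ 0.5923 -0.0135  0.    ]
scene iron 0.94 [354. 181.] [0.5987 0.3758 0.    ]
scene iron 0.3 [268. 184.] [0.4969 0.0883 0.    ]
scene clapper 0.78 [222. 277.] [ 0.7388 -0.1738  0.    ]
scene spray_bottle 0.97 [168. 184.] [ 0.3644 -0.2433  0.    ]
scene detergent 0.7 [333. 236.] [0.7525 0.2186 0.    ]
top knob 0.49 [244. 187.] [0.5562 0.0568 0.169 ]
top knob 0.42 [134. 177.] [0.5813 0.3173 0.169 ]
top swivel_axis 0.94 [275. 173.] [ 0.5982 -0.0203  0.1   ]
top swivel_axis 0.62 [322. 123.] [ 0.7252 -0.1405  0.1   ]
top board_pad 0.6 [347. 126.] [ 0.7021 -0.1893  0.172 ]
top stand 0.62 [274. 176.] [ 0.6008 -0.0216  0.    ]
top iron 0.7 [132. 178.] [0.597  0.3625 0.    ]
top clapper 0.83 [323. 124.] [ 0.7455 -0.1584  0.    ]
top clapper 0.22 [274. 179.] [ 0.5931 -0.0218  0.    ]
top spray_bottle 0.73 [360. 262.] [ 0.369  -0.2556  0.    ]
top detergent 0.98 [192. 124.] [0.7434 0.2007 0.    ]
```

View pics/a.png

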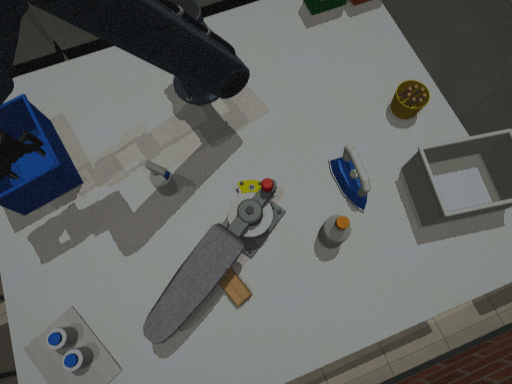

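View pics/b.png

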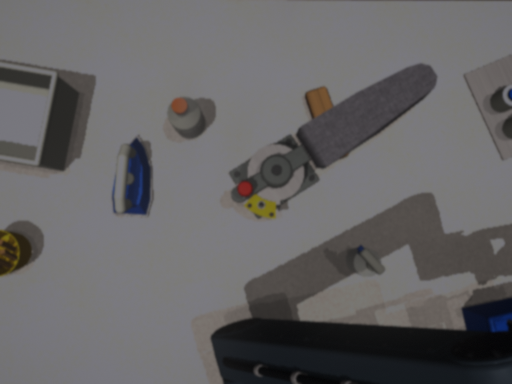

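The views agree: the knob is near (0.556, 0.06), the axis near (0.60, -0.02), and the yellow plate is counter-clockwise of the tail. I'll go above the knob with the fingers closing tangentially.

Call:
step_arm --targets "0 0 -50 0; 527 -435 -60 -93; 527 -435 -60 -93; 527 -435 -60 -93; 527 -435 -60 -93; 527 -435 -60 -93; 527 -435 -60 -93; 527 -435 -60 -93; 527 -435 -60 -93; 527 -435 -60 -93; 527 -435 -60 -93; 527 -435 -60 -93" --gripper 0

```text
t: 2.1
tcp_pos: [0.502, -0.0622, 0.2897]
tool_rot: [0.508, 0.862, 0.0, 0.0]
force: [0.9, -0.4, -1.2]
finger_gap: 0.999
gripper_force: 0.0
```

Call:
step_arm --targets "78 105 0 0; 78 105 0 0; 78 105 0 0; 78 105 0 0; 78 105 0 0; 78 105 0 0"

```text
t: 2.7
tcp_pos: [0.5556, 0.0538, 0.2893]
tool_rot: [0.51, 0.86, -0.0, -0.0]
force: [0.3, 0.7, -0.1]
finger_gap: 0.995
gripper_force: 0.0
```

```bash
cat > look.py <<'E'
from h import *
import sys
s=manip.sense();im=manip.snapshot('wrist');cv2.imwrite(f'pics/{sys.argv[1]}.png',im[:,:,::-1])
print(s['t'],s['tcp_pos'],s['tool_rot'],s['finger_gap'])
M=R.from_quat(s['tool_rot']).as_matrix()
for n in('wrist','top'):
  if n=='top': manip.snapshot(n)
  for q,z in(('knob',.169),('swivel_axis',.1),('board_pad',.172)):
    for r in manip.mark_of(n,q)[:2]:
        p=atz(n,r['position'],z,s);print(n,q,round(r['p'],2),np.round(r['position']),p,'tool mm',(M.T@(p-s['tcp_pos'])*1000).round(1))
E
python3 look.py w1
```

```text
2.7 [0.55557391 0.05378315 0.28925662] [ 5.10458941e-01  8.59902019e-01 -3.84596796e-04 -1.97405949e-04] 0.9945557085962912
wrist knob 0.83 [255. 183.] [0.5543 0.0603 0.169 ] tool mm [  6.3   2.1 120.3]
top swivel_axis 0.73 [276. 173.] [ 0.5977 -0.0241  0.1   ] tool mm [-8.850e+01 -1.000e-01  1.893e+02]
top swivel_axis 0.37 [359. 259.] [ 0.3823 -0.2294  0.1   ] tool mm [-165.6 -287.6  189.5]
top board_pad 0.65 [131. 179.] [0.5758 0.3221 0.172 ] tool mm [225.9 146.3 117.1]
top board_pad 0.63 [349. 126.] [ 0.7026 -0.1934  0.172 ] tool mm [-287.4   10.8  117.3]
```

View pics/w1.png

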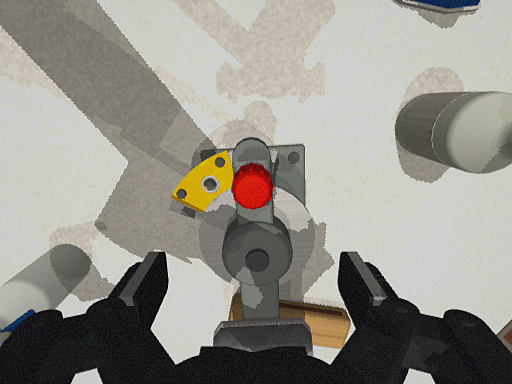

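The wrist view shows the knob at (252,185), the hub centre at (257,260), and the working hole in the yellow plate at (210,184). I'll measure these.

```bash
python3 - <<'E'
from h import *
s=manip.sense();M=R.from_quat(s['tool_rot']).as_matrix()
im=cv2.imread('pics/w1.png').astype(int)
m=((im[:,:,2]>120)&(im[:,:,1]<60)).astype(np.uint8)
n,l,st,c=cv2.connectedComponentsWithStats(m);i=1+st[1:,4].argmax();print(st[i],c[i])
k=atz('wrist',c[i],.18,s);a=atz('wrist',(257,260),.152,s);h=atz('wrist',(210,184),.101,s)
for p in(k,a,h):print(p,(M.T@(p-s['tcp_pos'])*1000).round(1))
ang=lambda v:np.arctan2(v[1],v[0])
print(np.linalg.norm(k-a),np.linalg.norm((h-a)[:2]),ang(k-a),ang(h-a),ang(h-a)-ang(k-a))
E
```

```text
[ 231  168   42   42 1240] [251.65806452 188.82096774]
[0.5537 0.0571 0.18  ] [  3.7  -0.6 109.5]
[ 0.6006 -0.0172  0.152 ] [-83.9   5.  137.5]
[0.5201 0.0179 0.101 ] [-14.6 -48.9 188.5]
0.09221767726417754 0.08781947392235963 2.133859359626793 2.7304210455504796 0.5965616859236866
```

Call:
step_arm --targets "4 0 50 0; 4 0 100 0; 4 0 120 0; 4 0 131 0; 4 0 131 0; 4 0 131 0"

```text
t: 3.7
tcp_pos: [0.5553, 0.058, 0.1594]
tool_rot: [0.51, 0.86, 0.001, 0.001]
force: [0.6, 0.3, 0.2]
finger_gap: 0.999
gripper_force: 0.0
```

Call:
step_arm --targets "0 0 0 0; 0 0 0 0; 0 0 0 0; 0 0 0 0; 0 0 0 0; 0 0 0 0; 0 0 0 0; 0 0 0 0" --gripper 1 --squeeze 50

```text
t: 4.5
tcp_pos: [0.5535, 0.0578, 0.1594]
tool_rot: [0.51, 0.86, -0.0, -0.0]
force: [-3.6, -1.7, 5.5]
finger_gap: 0.408
gripper_force: 50.0
```

Call:
step_arm --targets "0 0 -5 0; 0 0 -10 0; 0 0 -14 0; 0 0 -17 0; 0 0 -18 0; 0 0 -18 0"

```text
t: 5.1
tcp_pos: [0.5535, 0.0578, 0.1758]
tool_rot: [0.51, 0.86, -0.001, -0.001]
force: [0.8, -6.3, -13.2]
finger_gap: 0.412
gripper_force: 51.1
```

Call:
step_arm --targets "0 -2 0 -1; 0 -4.5 0 -3; -1 -9 0 -5.7; -2 -13.5 0 -8.6; -2.6 -17.8 0 -11.5; -4 -22 0 -14.3; -5.3 -26.4 0 -17.2; -5.3 -26.4 0 -17.2"

```text
t: 5.9
tcp_pos: [0.5321, 0.0396, 0.176]
tool_rot: [0.374, 0.927, -0.002, -0.001]
force: [-0.2, -6.8, -14.6]
finger_gap: 0.407
gripper_force: 51.5
```

Call:
step_arm --targets "0 0 0 0; 0 0 0 0; 0 0 0 0; 0 0 6 0; 0 0 12 0; 0 0 12 0; 0 0 12 0" --gripper 0.45

```text
t: 6.6
tcp_pos: [0.5333, 0.041, 0.164]
tool_rot: [0.376, 0.927, -0.0, -0.0]
force: [0.4, 0.3, 0.7]
finger_gap: 0.552
gripper_force: 0.0
```

```bash
python3 look.py w2
```

```text
6.6 [0.53329182 0.04098124 0.1639666 ] [ 3.75715614e-01  9.26734883e-01 -6.98059349e-05 -4.79325840e-04] 0.5517866401240461
wrist knob 0.67 [249. 278.] [0.5401 0.032  0.169 ] tool mm [-11.1  -1.7  -5. ]
top swivel_axis 0.55 [275. 171.] [ 0.6025 -0.0213  0.1   ] tool mm [-93.1   3.5  63.9]
top swivel_axis 0.36 [273. 178.] [ 0.5868 -0.0152  0.1   ] tool mm [-77.6  -3.   63.9]
top board_pad 0.71 [330. 105.] [ 0.7533 -0.1489  0.172 ] tool mm [-290.1   16.9   -8.3]
top board_pad 0.3 [189. 122.] [0.7126 0.187  0.172 ] tool mm [-27.  229.7  -8.2]
```

View pics/w2.png

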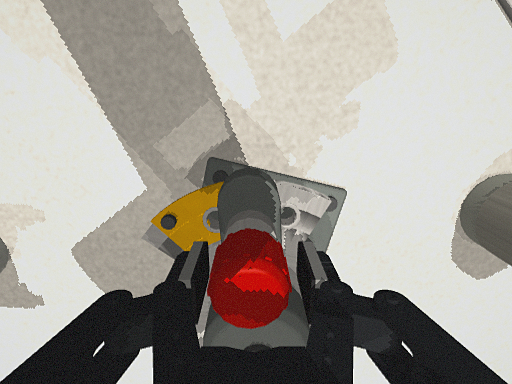

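Call:
step_arm --targets "0 -3 0 0; -0.3 -5.5 0 -0.5; -0.7 -8 0 -1.6; -1 -10.1 0 -3; -1.9 -14.8 0 -6; -2.5 -17 0 -7.5; -3.1 -19.3 0 -9; -3.1 -19.3 0 -9"

```text
t: 7.8
tcp_pos: [0.5227, 0.0256, 0.1645]
tool_rot: [0.302, 0.953, 0.001, 0.0]
force: [0.7, 3.2, 0.3]
finger_gap: 0.556
gripper_force: 1.8
```

Call:
step_arm --targets "-0.2 -1.5 0 -1; -0.4 -3.1 0 -2; -0.7 -4.6 0 -3; -1 -6.2 0 -4; -1.3 -7.7 0 -5; -1.6 -9.3 0 -6"

```text
t: 8.4
tcp_pos: [0.5181, 0.0166, 0.1642]
tool_rot: [0.251, 0.968, 0.0, -0.0]
force: [-0.8, 0.5, -0.2]
finger_gap: 0.551
gripper_force: 0.4
```

Call:
step_arm --targets "-0.2 -1.5 0 -1; -0.4 -3.1 0 -2; -0.4 -3.1 0 -2"

```text
t: 8.7
tcp_pos: [0.517, 0.0128, 0.1644]
tool_rot: [0.235, 0.972, -0.0, -0.0]
force: [-0.8, 0.7, -0.5]
finger_gap: 0.551
gripper_force: 0.0
```

```bash
python3 look.py w3
```

```text
8.7 [0.51695076 0.01281003 0.16441663] [ 2.34591510e-01  9.72093999e-01 -2.78715081e-04 -5.84724756e-05] 0.5506592093013084
wrist knob 0.89 [262. 259.] [0.5191 0.0174 0.169 ] tool mm [ 0.2  5.1 -4.6]
top swivel_axis 0.94 [275. 171.] [ 0.604  -0.0208  0.1   ] tool mm [-92.8   9.8  64.4]
top board_pad 0.74 [310.  92.] [ 0.7841 -0.1024  0.172 ] tool mm [-290.3   19.3   -7.6]
```

View pics/w3.png

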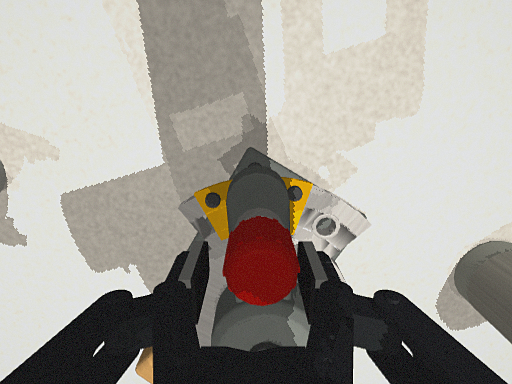

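The knob looks smaller, so lower, and the board is at about 0.59 rad, so the pin has probably dropped. I'll push a little further to feel whether it is locked.

Call:
step_arm --targets "0 -1.5 0 0; 0 -3 0 0; 0 -4 0 0; 0 -4 0 0"

```text
t: 9.5
tcp_pos: [0.5157, 0.0109, 0.1643]
tool_rot: [0.235, 0.972, 0.001, 0.0]
force: [1.1, 5.6, -1.3]
finger_gap: 0.552
gripper_force: 2.8
```

Call:
step_arm --targets "0 -2 0 0; 0 -4 0 0; 0 -4 0 0"

```text
t: 9.8
tcp_pos: [0.5155, 0.0106, 0.1643]
tool_rot: [0.236, 0.972, 0.005, 0.002]
force: [7.0, 16.4, -4.2]
finger_gap: 0.552
gripper_force: 9.0
```

Call:
step_arm --targets "0 5 0 0; 0 11.5 0 0; 0 11.5 0 0; 0 11.5 0 0; 0 11.5 0 0"

```text
t: 10.3
tcp_pos: [0.5185, 0.0162, 0.1644]
tool_rot: [0.235, 0.972, -0.0, -0.0]
force: [-0.1, -0.4, 0.2]
finger_gap: 0.55
gripper_force: 0.0
```

Call:
step_arm --targets "0 0 0 0; 0 0 0 0; 0 0 0 0; 0 0 -40 0; 0 0 -80 0; 0 0 -120 0; 0 0 -125 0; 0 0 -125 0; 0 0 -125 0" --gripper 0

```text
t: 11.2
tcp_pos: [0.5177, 0.0167, 0.2882]
tool_rot: [0.235, 0.972, -0.0, -0.001]
force: [-0.1, -0.8, -0.9]
finger_gap: 1.004
gripper_force: 0.0
```

```bash
python3 look.py w4; python3 - <<'E'
from h import *
for f in('w1','w4'):
    im=cv2.imread(f'pics/{f}.png').astype(int)
    m=((im[:,:,2]>im[:,:,1]*2.5)&(im[:,:,2]>60)).astype(np.uint8)
    n,l,st,c=cv2.connectedComponentsWithStats(m);i=1+st[1:,4].argmax();print(f,st[i],c[i])
s=manip.snapshot('scene');cv2.imwrite('pics/s2.png',s[:,:,::-1])
for q in('iron','clapper','spray_bottle','detergent'):
    for r in manip.mark_of('scene',q)[:1]:print(q,r['p'],np.round(r['position']))
E
```

```text
11.2 [0.51765628 0.01668719 0.28815268] [ 2.34689286e-01  9.72069558e-01 -7.96176544e-05 -1.30689703e-03] 1.004369728205445
wrist knob 0.84 [255. 193.] [0.5215 0.0179 0.169 ] tool mm [ -3.2   2.9 119.1]
top swivel_axis 0.65 [277. 174.] [ 0.5972 -0.0248  0.1   ] tool mm [-90.2  -0.5 187.9]
top swivel_axis 0.34 [272. 178.] [ 0.587  -0.0125  0.1   ] tool mm [-75.5   5.8 188. ]
top board_pad 0.91 [309.  95.] [ 0.7789 -0.098   0.172 ] tool mm [-285.1   17.2  115.4]
w1 [ 231  163   42   47 1477] [251.8957346 186.1577522]
w4 [ 232  168   42   47 1478] [252.43166441 191.48105548]
iron 0.81 [352. 181.]
clapper 0.58 [223. 276.]
spray_bottle 0.9 [167. 186.]
detergent 0.98 [330. 235.]
```

View pics/w4.png

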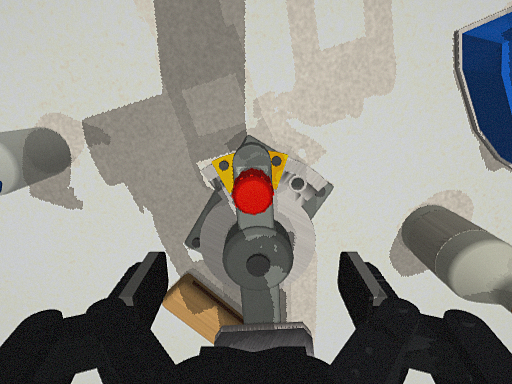

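The knob at (253,191) is the same size as in the first seated view (42x47 px), so the pin is fully in over the yellow plate. The bystanders haven't moved and the gripper is clear.

```bash
python3 -c "
from station import manip
print(manip.sign_off())"
```

```text
the job is handed in; nothing more can be done
None
```

The board is locked in the yellow plate's hole at about 0.59 rad with the plunger fully seated, the four bystanders are unmoved, and the job was handed in at about 11 s.

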